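# Pile the blank painting panels squarely on the drying board

## Robot

A 7-joint arm with a two-finger parallel gripper is mounted at the origin on the work surface. World frame = base frame: x ahead of the robot, y to its left, z up, the work surface at z = 0. Lengths are in mm, angles in rad, forces in N, time in s.
With the tool pointing down it reaches from about 425 to 950 mm from the base axis. Payload 4.7 kg.
Tool frame: the origin (TCP) lies on the centre line of the jaws, within the pads' length; the fingertips stand 14 mm ahead of it and the grasp point (between the pads) lies 5 mm behind it (manip.tcp_to_tips is the distance from the TCP to the fingertips, in mm); y points along the fingers, x is the direction in which the jaws open and shut, and the axes are right-handed (so a half turn about y gives the same grasp; the last joint's range is limited). The gripper opens to 87 mm and grips with 3 to 60 N. Pads are 19 mm wide; open, the fingers measure 117 mm over their backs; the gripper's body (75 mm by 190 mm) begins 51 mm behind the grasp point.
Start: joints at [1.244, 0.469, -0.049, 1.532, 0.024, 1.141, -0.082], TCP at [198.103, -645.293, 236.573] pointing down, gripper open.
Joint ranges: [-2.59, 2.59], [-0.33, 1.99], [-1.39, 1.29], [0.1, 2.45], [-1.04, 4.18], [0.21, 1.99], [-2.66, 2.66]. Speed limits (rad/s): [2.57, 2.57, 3.14, 3.14, 3.14, 3.14, 3.14].

## Interface

Orientations are given as [roll, pitch, yaw] about the fixed x, y, z axes, in that order (R = Rz(yaw) Ry(pitch) Rx(roll)).
In Python, from cell import manip, imaging gives the robot as it stands.
- The arm moves only by the tool servo_tool, never from a script. Its argument "moves" is a list of rows, each an object of numbers: "dx", "dy", "dz": the shift along the tool's x, y, z in m; "turn": the turn about the tool's y in degrees. A call has 1 to 10 rows; each row is the pose to reach, as a shift and turn from the pose commanded when the call began, along the tool's axes at that moment; what a row does not reach only later rows make up. A row lasts 1/8 s, in which the tool goes at most 62.5 mm and 10.7 degrees, less where a joint would pass 70% of its speed; a pose out of reach is approached as far as the arm can. A call with a gripper value outside its range is refused whole. "gripper" is the finger opening in m, from 0 to 0.087, set as the call begins (left out, the last holds). The fingers move at their own pace and stop on an object; "grip_force" is the grip in N (left out, the last holds). Time passes only in rows, so rows that repeat a pose let the fingers close. It gives the time, the measured TCP pose, the force and the opening at its end, in the units of the state.
- manip.get_obs(): the state, without advancing time (a new reading comes with each control period).
- imaging.camera(name): name is "side" or "top" or "wrist"; returns the picture (384x512x3 uint8, red, green, blue); there is no depth.
- imaging.camera_info(name): a dict with "intrinsics" (3x3 intrinsics, pixels), "R" (3x3) and "t" (3): a world point X has camera coordinates R X + t. Camera axes: x right, y down, z forward; pixel columns grow to the right and rows downward; lengths in mm; the calibration is good to about 2 mm. A picture is of the moment at which its call begins: read the wrist's pose just before it. camera_info takes no time and is no camera call; for the wrist camera it gives the pose at the moment of the call.
- manip.sign_off(): hands the job in, once; it reports no verdict.
The state is a dict: "t": time; "qpos": joint angles; "qvel": joint speeds; "tau": joint torques, N m; "ee_pos": TCP position; "tool_rot": TCP orientation; "wrist_force": force on the tool from outside, world axes, zero at the start; "wrist_torque": the same for the moment, N m; "width": finger opening in mm.
Only numpy, scipy, OpenCV 4.12 (cv2) and the standard library are available. Lean on these libraries where they do the work, as an engineer would, in place of code of your own. Each camera call takes 0.05 s, during which the arm holds its last target. There are 200 camera calls.

## Task

Clear up the blank painting panels: lay the other two oblong panels on top of the one lying on the plywood board, so that all three make one square pile with their edges flush, white faces up and the long sides running the same way. Set each panel down gently rather than dropping it, and leave everything else on the table where it is.

Things in the scene. Friction and masses are not known exactly. Their poses are not given: they have to be found in the camera images.
- panel_low: blank artist's painting panel: oblong block with a white primed top face and pale bare-wood sides, 100 mm (its x axis) by 60 mm (its y axis) by 18 mm thick, about 70 g; all three oblong panels are identical. Origin: centre of its underside, z up; it lies on the plywood board and is the bottom of the pile, free to slide if pushed.
- panel_book: blank artist's painting panel: oblong block with a white primed top face and pale bare-wood sides, 100 mm (its x axis) by 60 mm (its y axis) by 18 mm thick, about 70 g; all three oblong panels are identical. Origin: centre of its underside, z up; at the start it lies flat on the closed sketchbook (underside 15 mm above the table).
- panel_table: blank artist's painting panel: oblong block with a white primed top face and pale bare-wood sides, 100 mm (its x axis) by 60 mm (its y axis) by 18 mm thick, about 70 g; all three oblong panels are identical. Origin: centre of its underside, z up; at the start it lies flat on the bare table.
- board: plywood drying board, 200 mm (x) by 150 mm (y) by 12 mm thick, fixed to the table; origin: centre of its underside on the table. panel_low lies on its +x part, a jar lid on its -x end.
- sketchbook: closed black-covered sketchbook, 150 mm (x) by 105 mm (y) by 15 mm thick, fixed to the table; origin: centre of its underside.
- jar_lid: black round jar lid, 38 mm across, 12 mm high, lying on the drying board off one short end of panel_low; origin: centre of underside; bystander
- round_panel: round white-faced wooden panel, 80 mm across, 18 mm thick, lying on the table at the far left; origin: centre of underside; bystander, not part of the pile
- eraser: white eraser, 45 x 22 x 13 mm, on the table on the robot's side; origin: centre of underside; bystander
- brush: flat paintbrush about 215 mm long, 8 mm high, lying roughly along y on the table at the far middle; origin: on its underside, 105 mm from the handle end and 110 mm from the bristle end; bystander
- yellow_jar: yellow paint jar, 72 mm across, 115 mm tall, standing at the far right; origin: centre of underside; bystander

How it is judged:
By the outcome, as a careful person would: the job done as asked, in the order asked, and still so for the second after the job is handed in, with the robot touching nothing.
It also fails if it takes over 61 s, if anything falls off the work surface, if the arm or the gripper's body presses on something with over 40 N, if the wrist force passes 120 N, or if a joint passes its speed limit or range.

## Working session

There is one attempt and no reset: what is moved stays moved. The work goes in short steps, Python scripts to look and compute and a tool call to move; the robot and the scene stay as the last step left them, time stands still between calls to the robot, and variables do not carry over. Pictures are saved under pics/ and viewed, about 8 in all and at most 12, crops included, and the job is handed in when it is done.

Besides the shell and the picture viewer there is one more tool, called after ">>>" by a JSON object that holds its "api" and its "payload". servo_tool: Moves the arm, as the interface text tells. Its arguments: {"type":"object","properties":{"moves":{"type":"array"},"gripper":{"type":"number"},"grip_force":{"type":"number"}},"required":["moves"]}

```bash
mkdir -p pics; ls
python3 - <<'E'
from cell import manip, imaging
import cv2, numpy as np
o=manip.get_obs()
print({k:np.round(v,3) for k,v in o.items()})
for n in ("top","side"):
    im=imaging.camera(n); cv2.imwrite(f"pics/{n}0.png",im[...,::-1])
    i=imaging.camera_info(n); print(n,{k:np.round(v,4).tolist() for k,v in i.items()})
i=imaging.camera_info("wrist"); print({k:np.round(v,4).tolist() for k,v in i.items()})
E
```

```text
pics
{'t': np.float64(0.0), 'qpos': array([ 1.244,  0.469, -0.049,  1.534,  0.024,  1.141, -0.082]), 'qvel': array([ 0.002,  0.   , -0.002, -0.001, -0.   ,  0.   ,  0.001]), 'tau': array([-0.0000e+00, -5.0798e+01, -8.1000e-02, -2.3616e+01, -6.2000e-02,
        3.8000e-02,  0.0000e+00]), 'ee_pos': array([ 197.918, -644.744,  235.501]), 'tool_rot': array([-1.571,  0.002, -1.273]), 'wrist_force': array([ 0.46 , -0.286,  0.32 ]), 'wrist_torque': array([ 0.002, -0.028, -0.008]), 'width': np.float64(86.765)}
top {'intrinsics': [[484.0595, 0.0, 255.4388], [0.0, 484.0595, 194.8041], [0.0, 0.0, 1.0]], 'R': [[0.0024, -1.0, 0.0083], [-0.9949, -0.0032, -0.1007], [0.1007, -0.008, -0.9949]], 't': [-0.9085, 562.6891, 1247.1118]}
side {'intrinsics': [[384.0098, 0.0, 241.9928], [0.0, 384.0098, 192.7018], [0.0, 0.0, 1.0]], 'R': [[0.9824, -0.1865, 0.0051], [-0.1425, -0.768, -0.6244], [0.1204, 0.6127, -0.7811]], 't': [-570.4465, 93.3125, 799.7799]}
{'intrinsics': [[312.8474, 0.0, 254.1002], [0.0, 312.8474, 187.0465], [0.0, 0.0, 1.0]], 'R': [[0.2925, -0.9563, -0.0019], [-0.9127, -0.2798, 0.2977], [-0.2853, -0.0853, -0.9546]], 't': [-674.8674, -33.4798, 392.3202]}
```

View pics/top0.png

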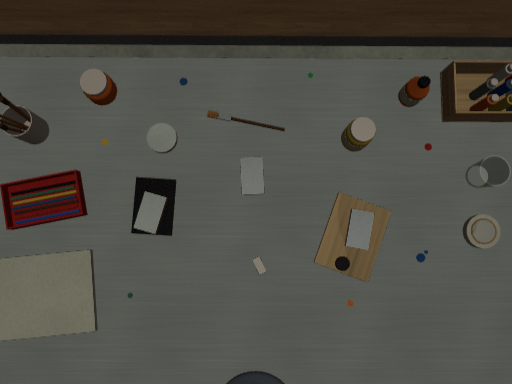

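View pics/side0.png

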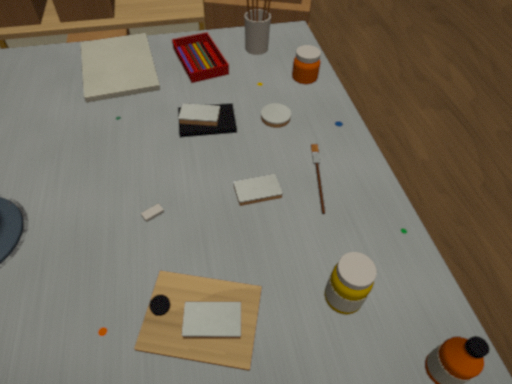

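```bash
cat > h.py <<'E'
from cell import manip, imaging
import cv2, numpy as np
def back(info,uv,z):
    K,R,t=(np.array(info[k],float) for k in("intrinsics","R","t"))
    d=(R.T@np.linalg.inv(K)@np.c_[uv,np.ones(len(uv))].T).T; c=-R.T@t
    return (c+d*((z-c[2])/d[:,2])[:,None])[:,:2]
def proj(info,P):
    K,R,t=(np.array(info[k],float) for k in("intrinsics","R","t"))
    q=(K@(R@np.atleast_2d(P).T+t[:,None])).T; return q[:,:2]/q[:,2:]
def rect(info,cnt,z):
    "centre, long, short, yaw of long side (deg, in -90..90)"
    p=back(info,cnt.reshape(-1,2).astype(float),z).astype(np.float32)
    (c,(w,h),a)=cv2.minAreaRect(p)
    if w<h: w,h,a=h,w,a+90
    return np.array(c),w,h,(a+90)%180-90
def blobs(im,thr,amin=100):
    hsv=cv2.cvtColor(im,cv2.COLOR_RGB2HSV)
    m=((hsv[...,2]>thr)&(hsv[...,1]<60)).astype(np.uint8)
    return m,[c for c in cv2.findContours(m,cv2.RETR_EXTERNAL,cv2.CHAIN_APPROX_NONE)[0] if cv2.contourArea(c)>amin]
E
python3 - <<'E'
from h import *
im=cv2.imread("pics/top0.png")[...,::-1].copy(); I=imaging.camera_info("top")
for n,(u,v),z in(("low",(360,230),30),("book",(150,212),33),("table",(252,176),18),("round",(162,138),18)):
    print(n,im[v,u],im[v,u+22],back(I,[(u,v)],z))
    for thr in(140,155,170):
        for c in blobs(im,thr)[1]:
            if cv2.pointPolygonTest(c,(u,v),False)>0: print(thr,cv2.contourArea(c),rect(I,c,z))
print("lid",back(I,[(342,263)],24),"jar",back(I,[(362,130)],115),"board",back(I,[(337,194),(390,209),(369,280),(316,265)],12).round())
w=imaging.camera_info("wrist");o=manip.get_obs();R=np.array(w["R"]);c=-R.T@w["t"]
from scipy.spatial.transform import Rotation as Ro
T=Ro.from_euler("xyz",o["tool_rot"]).as_matrix()
print("cam in tool",T.T@(c-o["ee_pos"]),"\naxes",(T.T@R.T).round(3))
E
```

```text
low [110 114 110] [103  85  57] [[ 470.82696915 -273.20041684]]
book [110 113 106] [11 10  8] [[516.20163923 275.94668559]]
table [110 113 107] [85 88 82] [[614.11869456   9.87879995]]
round [107 110 101] [86 89 83] [[716.18446591 251.76808065]]
lid [[ 384.90658615 -225.7966948 ]] jar [[ 717.20047761 -263.97038741]] board [[ 567. -218.]
 [ 527. -358.]
 [ 340. -298.]
 [ 379. -159.]]
cam in tool [   0.92854007 -147.60429649   84.2097949 ] 
axes [[ 1.    -0.001 -0.   ]
 [ 0.    -0.298  0.955]
 [-0.001 -0.955 -0.298]]
```

Run:
```python
from h import *
im=cv2.imread("pics/top0.png")[...,::-1].copy(); I=imaging.camera_info("top")
for n,(u,v),z in(("low",(360,230),30),("book",(150,212),33),("table",(252,176),18)):
    for thr in(94,98,102):
        for c in blobs(im,thr)[1]:
            if cv2.pointPolygonTest(c,(u,v),False)>0: print(n,thr,[np.round(x,1).tolist() for x in rect(I,c,z)])
```

```text
low 94 [[473.3, -272.6], 100.8, 58.7, -10.7]
low 98 [[473.3, -272.6], 100.8, 58.7, -10.7]
low 102 [[473.3, -272.6], 100.6, 58.7, -10.7]
book 94 [[516.4, 276.8], 98.3, 58.4, -15.9]
book 98 [[515.8, 277.0], 96.1, 58.3, -16.0]
book 102 [[515.6, 277.2], 95.1, 58.0, -15.9]
table 94 [[616.7, 10.7], 99.3, 59.5, 2.8]
table 98 [[616.9, 10.6], 98.7, 59.1, 2.9]
table 102 [[616.7, 10.7], 98.0, 58.8, 2.8]
```

>>> {"api": "servo_tool", "payload": {"moves": [{"dx":-0.275,"dy":0.057,"dz":0.372,"turn":27.8},{"dx":-0.275,"dy":0.057,"dz":0.372,"turn":27.8},{"dx":-0.275,"dy":0.057,"dz":0.372,"turn":27.8},{"dx":-0.275,"dy":0.057,"dz":0.372,"turn":27.8},{"dx":-0.275,"dy":0.057,"dz":0.372,"turn":27.8},{"dx":-0.275,"dy":0.057,"dz":0.372,"turn":27.8},{"dx":-0.275,"dy":0.057,"dz":0.372,"turn":27.8},{"dx":-0.275,"dy":0.057,"dz":0.372,"turn":27.8},{"dx":-0.275,"dy":0.057,"dz":0.372,"turn":27.8},{"dx":-0.275,"dy":0.057,"dz":0.372,"turn":27.8}]}}

```text
t: 1.35
ee_pos: [472.1, -274.5, 179.4]
tool_rot: [-1.572, -0.001, -1.76]
wrist_force: [-0.9, -0.6, -0.7]
width: 87.0
```

```bash
cat >> h.py <<'E'
from scipy.spatial.transform import Rotation as Ro
def go(x,y,z,yaw,o=None):
    "moves to reach a pose, in m and deg"
    o=o or manip.get_obs(); T=Ro.from_euler("xyz",o["tool_rot"]).as_matrix()
    d=T.T@(np.array([x,y,z])-o["ee_pos"])/1000
    cur=np.degrees(np.arctan2(T[1,0],T[0,0])); turn=-((yaw-cur+180)%360-180)
    print("go dx %.4f dy %.4f dz %.4f turn %.2f"%(*d,turn))
def look(name,P,zt,cam="wrist",thr=98,size=(100,60)):
    "measure panel near world point P with top at zt"
    o=manip.get_obs(); I=imaging.camera_info(cam); im=imaging.camera(cam)
    cv2.imwrite(f"pics/{name}.png",im[...,::-1])
    uv=proj(I,[*P,zt])[0]; print("t",o["t"],"ee",o["ee_pos"].round(1),o["tool_rot"].round(4),"px",uv.round(),im[int(uv[1]),int(uv[0])])
    for t in np.atleast_1d(thr):
        for c in blobs(im,t)[1]:
            if cv2.pointPolygonTest(c,tuple(map(float,uv)),False)>0: print(t,[np.round(x,2).tolist() for x in rect(I,c,zt)])
E
python3 -c "
from h import *
look('w1',(473,-273),30,thr=(90,95,100,105))"
```

```text
t 1.35 ee [ 472.1 -274.5  179.4] [-1.5715e+00 -8.0000e-04 -1.7597e+00] px [253. 178.] [167 175 164]
90 [[477.11, -273.37], 99.35, 59.95, -10.89]
95 [[477.11, -273.37], 99.35, 59.95, -10.89]
100 [[477.11, -273.37], 99.35, 59.95, -10.89]
105 [[477.11, -273.37], 99.35, 59.95, -10.89]
```

View pics/w1.png

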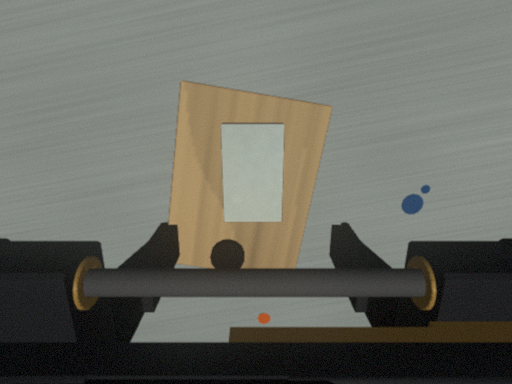

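```bash
python3 -c "
from h import *
go(614,11,167,-87.1)"
```

```text
go dx -0.3076 dy 0.0122 dz 0.0855 turn -13.79
```

>>> {"api": "servo_tool", "payload": {"moves": [{"dx":-0.308,"dy":0.012,"dz":0.085,"turn":-13.8},{"dx":-0.308,"dy":0.012,"dz":0.085,"turn":-13.8},{"dx":-0.308,"dy":0.012,"dz":0.085,"turn":-13.8},{"dx":-0.308,"dy":0.012,"dz":0.085,"turn":-13.8},{"dx":-0.308,"dy":0.012,"dz":0.085,"turn":-13.8},{"dx":-0.308,"dy":0.012,"dz":0.085,"turn":-13.8},{"dx":-0.308,"dy":0.012,"dz":0.085,"turn":-13.8},{"dx":-0.308,"dy":0.012,"dz":0.085,"turn":-13.8}]}}

```text
t: 2.4
ee_pos: [613.5, 10.2, 167.5]
tool_rot: [-1.571, -0.002, -1.522]
wrist_force: [-0.5, -0.1, 0.2]
width: 86.7
```

```bash
python3 -c "
from h import *
look('w2',(617,11),18,thr=(110,120,130,140,150))
im=cv2.imread('pics/w2.png');print(im[170,200:320:6].max(-1))"
```

```text
t 2.4 ee [613.5  10.2 167.5] [-1.5714 -0.0017 -1.5216] px [253. 175.] [166 176 166]
110 [[642.36, -0.12], 515.56, 254.99, -87.22]
120 [[642.36, -0.1], 515.04, 254.99, -87.22]
130 [[642.45, -0.09], 515.04, 254.82, -87.22]
140 [[613.82, 9.01], 122.64, 121.09, 2.51]
150 [[618.7, 10.04], 98.26, 59.73, 2.75]
[136 137 141 137 145 171 173 171 176 172 171 172 173 169 155 140 134 140
 134 135]
```

```bash
python3 -c "
from h import *
go(618.7,10.0,17,-87.25)"
```

```text
go dx 0.0005 dy 0.1506 dz 0.0052 turn 0.07
```

>>> {"api": "servo_tool", "payload": {"moves": [{"dx":0.0005,"dy":0.05,"dz":0.005},{"dx":0.0005,"dy":0.1,"dz":0.005},{"dx":0.0005,"dy":0.13,"dz":0.005},{"dx":0.0005,"dy":0.145,"dz":0.005},{"dx":0.0005,"dy":0.15,"dz":0.005},{"dx":0.0005,"dy":0.15,"dz":0.005},{"dx":0.0005,"dy":0.15,"dz":0.005}]}}

```text
$.moves[0]: bad value
```

>>> {"api": "servo_tool", "payload": {"moves": [{"dx":0},{"dx":0},{"dx":0},{"dx":0},{"dx":0},{"dx":0}], "gripper": 0.05, "grip_force": 15}}

```text
$.moves[0]: bad value
```

>>> {"api": "servo_tool", "payload": {"moves": [{"dx":0.0005,"dy":0.05,"dz":0.005,"turn":0},{"dx":0.0005,"dy":0.1,"dz":0.005,"turn":0},{"dx":0.0005,"dy":0.13,"dz":0.005,"turn":0},{"dx":0.0005,"dy":0.145,"dz":0.005,"turn":0},{"dx":0.0005,"dy":0.15,"dz":0.005,"turn":0},{"dx":0.0005,"dy":0.15,"dz":0.005,"turn":0},{"dx":0.0005,"dy":0.15,"dz":0.005,"turn":0}]}}

```text
t: 3.32
ee_pos: [620.0, 13.3, 18.9]
tool_rot: [-1.568, -0.0, -1.517]
wrist_force: [0.8, 0.5, -0.2]
width: 86.7
```

>>> {"api": "servo_tool", "payload": {"moves": [{"dx":0,"dy":0,"dz":0,"turn":0},{"dx":0,"dy":0,"dz":0,"turn":0}]}}

```text
t: 3.58
ee_pos: [619.2, 13.4, 18.1]
tool_rot: [-1.57, -0.0, -1.517]
wrist_force: [0.5, 0.0, 0.0]
width: 87.1
```

```bash
python3 -c "
from h import *
go(618.7,10.0,17,-87.25);print(manip.get_obs()['qvel'].round(3),manip.get_obs()['qpos'].round(3))"
```

```text
go dx 0.0033 dy 0.0011 dz -0.0007 turn 0.32
[ 0.     0.005 -0.001  0.002  0.001  0.    -0.001] [ 0.068  0.645 -0.218  1.828  0.205  0.69  -1.783]
```

>>> {"api": "servo_tool", "payload": {"moves": [{"dx":0.0033,"dy":0.001,"dz":-0.0007,"turn":0.3},{"dx":0.0033,"dy":0.001,"dz":-0.0007,"turn":0.3},{"dx":0.0033,"dy":0.001,"dz":-0.0007,"turn":0.3}]}}

```text
t: 3.95
ee_pos: [618.4, 9.9, 16.5]
tool_rot: [-1.571, -0.0, -1.523]
wrist_force: [0.9, 0.1, 1.1]
width: 87.0
```

>>> {"api": "servo_tool", "payload": {"moves": [{"dx":0,"dy":0,"dz":0,"turn":0},{"dx":0,"dy":0,"dz":0,"turn":0},{"dx":0,"dy":0,"dz":0,"turn":0},{"dx":0,"dy":0,"dz":0,"turn":0},{"dx":0,"dy":0,"dz":0,"turn":0},{"dx":0,"dy":0,"dz":0,"turn":0}], "gripper": 0.05, "grip_force": 15}}

```text
t: 4.7
ee_pos: [618.5, 10.0, 16.6]
tool_rot: [-1.571, -0.0, -1.522]
wrist_force: [-0.2, 0.6, 0.3]
width: 59.9
```

>>> {"api": "servo_tool", "payload": {"moves": [{"dx":0,"dy":-0.04,"dz":0,"turn":0},{"dx":0,"dy":-0.08,"dz":0,"turn":0},{"dx":0,"dy":-0.1,"dz":0,"turn":0},{"dx":0,"dy":-0.1,"dz":0,"turn":0},{"dx":0,"dy":-0.1,"dz":0,"turn":0}]}}

```text
t: 5.32
ee_pos: [617.5, 9.8, 115.4]
tool_rot: [-1.573, -0.0, -1.523]
wrist_force: [0.1, 0.9, -0.8]
width: 59.7
```

```bash
python3 -c "
from h import *
look('w3',(619,10),118,thr=(110,120,130,140,150,160))
go(477.1,-273.4,117,-100.9)"
```

```text
t 5.325 ee [617.5   9.8 115.4] [-1.5729e+00 -2.0000e-04 -1.5226e+00] px [253. 256.] [172 181 167]
110 [[674.48, 8.05], 254.21, 124.88, -87.3]
120 [[674.78, 8.07], 254.21, 124.28, -87.3]
130 [[674.78, 8.13], 254.08, 124.28, -87.3]
140 [[674.81, 7.45], 251.33, 124.28, -87.3]
150 [[640.08, 10.41], 58.53, 55.17, -87.29]
160 [[639.84, 10.42], 58.34, 54.69, -87.29]
go dx 0.2761 dy -0.0015 dz -0.1538 turn 13.67
```

View pics/w3.png

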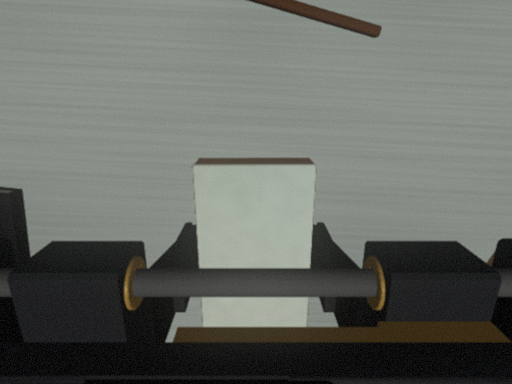

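>>> {"api": "servo_tool", "payload": {"moves": [{"dx":0.05,"dy":-0.001,"dz":-0.03,"turn":3},{"dx":0.1,"dy":-0.001,"dz":-0.06,"turn":6},{"dx":0.15,"dy":-0.001,"dz":-0.09,"turn":9},{"dx":0.2,"dy":-0.001,"dz":-0.12,"turn":12},{"dx":0.25,"dy":-0.001,"dz":-0.145,"turn":13.7},{"dx":0.276,"dy":-0.001,"dz":-0.154,"turn":13.7},{"dx":0.276,"dy":0.03,"dz":-0.154,"turn":13.7},{"dx":0.276,"dy":0.05,"dz":-0.154,"turn":13.7},{"dx":0.276,"dy":0.05,"dz":-0.154,"turn":13.7},{"dx":0.276,"dy":0.05,"dz":-0.154,"turn":13.7}]}}

```text
t: 6.62
ee_pos: [478.2, -273.1, 66.6]
tool_rot: [-1.571, 0.0, -1.761]
wrist_force: [-0.4, -0.8, -1.1]
width: 60.0
```

>>> {"api": "servo_tool", "payload": {"moves": [{"dx":0,"dy":0,"dz":0,"turn":0},{"dx":0,"dy":0,"dz":0,"turn":0}]}}

```text
t: 6.88
ee_pos: [478.3, -273.3, 67.3]
tool_rot: [-1.569, -0.0, -1.762]
wrist_force: [-1.2, -0.1, -0.2]
width: 59.9
```

```bash
python3 -c "
from h import *
look('w4',(477,-273),68,thr=150)
go(477.1,-273.4,50,-100.9)"
```

```text
t 6.875 ee [ 478.3 -273.3   67.3] [-1.5695e+00 -4.0000e-04 -1.7616e+00] px [254. 259.] [171 179 165]
150 [[499.78, -277.14], 59.74, 55.85, 79.02]
go dx 0.0004 dy 0.0172 dz -0.0012 turn -0.03
```

View pics/w4.png

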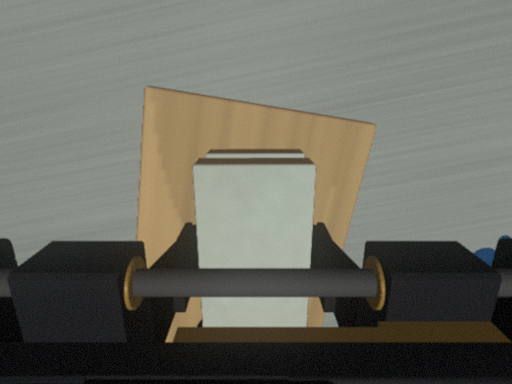

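Run:
```python
from h import *
g=cv2.imread("pics/w4.png")[...,1].astype(int)
print(g[145:170,230],g[145:170,280]); print("row154",g[154,200:214],g[154,298:312]);print("row200",g[200,188:202],g[200,306:322])
I=imaging.camera_info("wrist");o=manip.get_obs();T=Ro.from_euler("xyz",o["tool_rot"]).as_matrix()
def tf(uv,z): return (np.c_[back(I,uv,z),[z]*len(uv)]-o["ee_pos"])@T
print(tf([(254,y) for y in(149,150,151,152)],30)[:,2],tf([(254,y) for y in(163,164,165,166)],68.7)[:,2])
print(tf([(u,154) for u in(206,207,208,302,303,304)],30)[:,0],tf([(u,200) for u in(194,195,196,313,314,315)],68.7)[:,0])
```

```text
[140 136 138 126  92  67  72  72 114 152 168 172 153 102  74  69  70  71
  81 113 146 169 176 172 172] [141 142 140 126  88  67  65  78 123 163 175 173 146  91  71  68  68  72
  83 120 158 167 173 172 172]
row154 [134 135 136 137 139 135 139 152 149 153 153 149 151 153] [163 165 163 162 166 163 146 131 134 136 136 135 138 138]
row200 [127 130 127 128 129 127 135 161 173 175 176 176 176 176] [178 179 178 178 178 178 176 158 134 141 137 142 141 140 135 137]
[50.49677868 49.89453883 49.2911439  48.68659055] [50.8444901  50.35529057 49.86514    49.37403561]
[-28.93750692 -28.33833547 -27.73916465  28.58007825  29.1791892
  29.77829952] [-29.90122803 -29.40554693 -28.90986638  29.08099267  29.57660886
  30.07222449]
```

>>> {"api": "servo_tool", "payload": {"moves": [{"dx":0.0006,"dy":0.008,"dz":-0.0017,"turn":0},{"dx":0.0006,"dy":0.013,"dz":-0.0017,"turn":0},{"dx":0.0006,"dy":0.016,"dz":-0.0017,"turn":0},{"dx":0.0006,"dy":0.016,"dz":-0.0017,"turn":0},{"dx":0.0006,"dy":0.016,"dz":-0.0017,"turn":0}]}}

```text
t: 7.55
ee_pos: [476.3, -273.5, 50.6]
tool_rot: [-1.571, -0.0, -1.762]
wrist_force: [-0.0, 0.4, -0.3]
width: 59.6
```

```bash
cat > e.py <<'E'
from h import *
import sys
def run(n,zh,zl=30):
    "held panel top zh and pile top zl"
    global o,I,T
    o=manip.get_obs();I=imaging.camera_info("wrist");T=Ro.from_euler("xyz",o["tool_rot"]).as_matrix()
    im=imaging.camera("wrist");cv2.imwrite(f"pics/{n}.png",im[...,::-1])
    cv2.imwrite(f"pics/{n}c.png",cv2.resize(im[130:240,180:330,::-1],None,fx=5,fy=5,interpolation=cv2.INTER_NEAREST))
    g=im[...,1].astype(int);print("t",o["t"],"ee",o["ee_pos"].round(1),np.degrees(o["tool_rot"]).round(2))
    print(*(g[140:176,u] for u in(225,254,283)),sep="\n"); print(g[200,184:206],g[200,302:326])
    return o,I,T
def tf(uv,z): return (np.c_[back(I,uv,z),[z]*len(uv)]-o["ee_pos"])@T
if __name__=="__main__":run(sys.argv[1],float(sys.argv[2]))
E
python3 e.py w5 51
```

```text
t 7.55 ee [ 476.3 -273.5   50.6] [-8.9980e+01 -1.0000e-02 -1.0093e+02]
[136 135 138 135 136 139 137 137 139 136 118  80  74  71  69 107 143 142
 104  68  67  74  71  86 114 147 164 171 172 173 170 171 175 171 169 173]
[139 141 139 140 140 139 138 144 136 139 118  79  68  71  73 109 143 135
  88  69  68  70  77  83 116 149 164 175 171 170 171 172 173 169 174 174]
[139 142 138 139 139 141 140 140 140 141 114  68  63  68  75 115 149 140
  88  68  69  67  70  79 121 158 167 171 172 175 171 174 176 172 171 174]
[125 127 130 128 129 134 136 135 137 129 136 162 174 173 174 175 175 175
 174 177 176 178] [175 178 179 177 179 178 182 175 177 180 176 155 134 140 138 139 139 136
 141 140 138 140 137 139]
```

View pics/w5c.png

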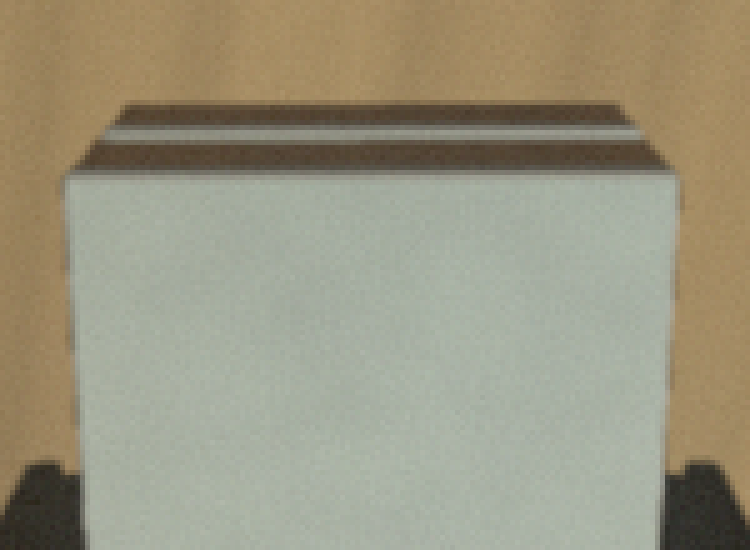

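Run:
```python
import e
from h import *
e.o=manip.get_obs();e.I=imaging.camera_info("wrist");e.T=Ro.from_euler("xyz",e.o["tool_rot"]).as_matrix()
print(e.tf([(254,155.1)],30)[0],e.tf([(254,158.3)],34)[0],e.tf([(254,164.2)],52)[0])
print(e.tf([(201.4,155.1),(308.4,155.1)],30)[:,0],e.tf([(193.3,165),(315.4,165)],52)[:,0])
```

```text
[-0.16278603 20.70458374 50.19217901] [-0.16038899 16.70424862 49.26825235] [-0.14395296 -1.29539812 50.24152006]
[-28.89424062  29.54720431] [-29.24531365  29.28680847]
```

>>> {"api": "servo_tool", "payload": {"moves": [{"dx":0.0003,"dy":0.001,"dz":0.0003,"turn":0},{"dx":0.0003,"dy":0.002,"dz":0.0003,"turn":0},{"dx":0.0003,"dy":0.003,"dz":0.0003,"turn":0},{"dx":0.0003,"dy":0.0035,"dz":0.0003,"turn":0},{"dx":0.0003,"dy":0.0035,"dz":0.0003,"turn":0}]}}

```text
t: 8.22
ee_pos: [476.3, -273.8, 47.0]
tool_rot: [-1.571, -0.0, -1.762]
wrist_force: [-0.7, 0.2, -1.3]
width: 59.9
```

>>> {"api": "servo_tool", "payload": {"moves": [{"dx":0,"dy":0.0005,"dz":0,"turn":0},{"dx":0,"dy":0.001,"dz":0,"turn":0},{"dx":0,"dy":0.001,"dz":0,"turn":0},{"dx":0,"dy":0.001,"dz":0,"turn":0}]}}

```text
t: 8.72
ee_pos: [476.5, -273.8, 46.5]
tool_rot: [-1.571, -0.0, -1.762]
wrist_force: [-1.1, 1.2, 4.7]
width: 60.1
```

```bash
python3 e.py w6 48|head -4
```

```text
t 8.725 ee [ 476.5 -273.8   46.5] [-8.9990e+01 -1.0000e-02 -1.0094e+02]
[139 140 139 139 138 139 137 136 142 137 143 138 116  72  76  71  79  90
  88  74  71  72  75  80 115 147 163 173 169 170 171 172 169 174 173 172]
[142 144 141 136 141 138 139 139 139 141 145 133 101  72  68  70  76  89
```

>>> {"api": "servo_tool", "payload": {"moves": [{"dx":0,"dy":0,"dz":0,"turn":0},{"dx":0,"dy":0,"dz":0,"turn":0},{"dx":0,"dy":0,"dz":0,"turn":0},{"dx":0,"dy":0,"dz":0,"turn":0},{"dx":0,"dy":0,"dz":0,"turn":0}], "gripper": 0.087}}

```text
t: 9.4
ee_pos: [476.4, -273.7, 46.0]
tool_rot: [-1.571, 0.0, -1.762]
wrist_force: [-0.2, -0.4, 0.3]
width: 86.6
```

>>> {"api": "servo_tool", "payload": {"moves": [{"dx":0,"dy":-0.03,"dz":0,"turn":0},{"dx":0,"dy":-0.08,"dz":0,"turn":0},{"dx":0,"dy":-0.13,"dz":0,"turn":0},{"dx":0,"dy":-0.15,"dz":0,"turn":0},{"dx":0,"dy":-0.15,"dz":0,"turn":0},{"dx":0,"dy":-0.15,"dz":0,"turn":0},{"dx":0,"dy":-0.15,"dz":0,"turn":0}]}}

```text
t: 10.28
ee_pos: [475.6, -273.4, 194.5]
tool_rot: [-1.574, 0.001, -1.762]
wrist_force: [0.0, 0.2, -0.1]
width: 86.8
```

```bash
python3 -c "
from h import *
look('w7',(477,-273),48,thr=(105,120,150))
go(513,277,182,-105.9)"
```

```text
t 10.275 ee [ 475.6 -273.4  194.5] [-1.5736e+00  8.0000e-04 -1.7616e+00] px [254. 178.] [167 177 165]
105 [[477.21, -273.65], 100.14, 60.03, -10.62]
120 [[477.06, -273.62], 99.84, 60.03, -10.62]
150 [[476.67, -273.51], 99.14, 59.93, -10.77]
go dx -0.5475 dy 0.0132 dz -0.0678 turn 4.97
```

View pics/w7.png

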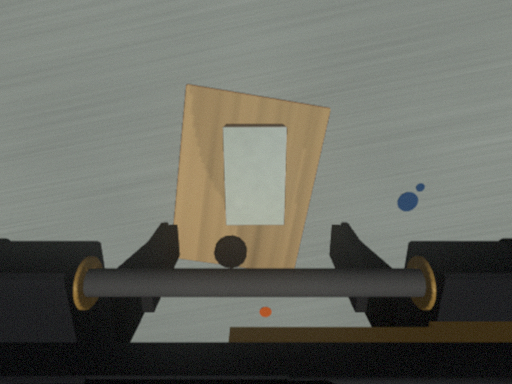

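>>> {"api": "servo_tool", "payload": {"moves": [{"dx":-0.06,"dy":0.005,"dz":-0.005,"turn":1},{"dx":-0.12,"dy":0.013,"dz":-0.014,"turn":2},{"dx":-0.18,"dy":0.013,"dz":-0.022,"turn":3},{"dx":-0.24,"dy":0.013,"dz":-0.03,"turn":4},{"dx":-0.3,"dy":0.013,"dz":-0.037,"turn":5},{"dx":-0.36,"dy":0.013,"dz":-0.045,"turn":5},{"dx":-0.42,"dy":0.013,"dz":-0.052,"turn":5},{"dx":-0.48,"dy":0.013,"dz":-0.06,"turn":5},{"dx":-0.548,"dy":0.013,"dz":-0.068,"turn":5},{"dx":-0.548,"dy":0.013,"dz":-0.068,"turn":5}]}}

```text
t: 11.58
ee_pos: [511.8, 283.3, 182.3]
tool_rot: [-1.573, 0.003, -1.84]
wrist_force: [0.3, 0.2, 0.3]
width: 87.2
```

>>> {"api": "servo_tool", "payload": {"moves": [{"dx":0,"dy":0,"dz":0,"turn":0},{"dx":0,"dy":0,"dz":0,"turn":0}]}}

```text
t: 11.82
ee_pos: [513.9, 275.0, 182.4]
tool_rot: [-1.571, -0.002, -1.852]
wrist_force: [-0.5, -0.2, -0.1]
width: 86.9
```

```bash
python3 -c "
from h import *
print(manip.get_obs()['qpos'].round(2))
look('w8',(516,277),33,thr=(90,105,120,150))"
```

```text
[-0.27  0.4  -0.38  1.8   0.18  0.98 -2.57]
t 11.825 ee [513.9 275.  182.4] [-1.571  -0.0019 -1.8516] px [252. 178.] [189 199 185]
90 [[536.3, 252.37], 507.76, 256.22, 73.87]
105 [[536.38, 252.5], 507.48, 256.13, 73.87]
120 [[536.93, 252.34], 507.48, 254.98, 73.87]
150 [[537.01, 252.34], 506.97, 254.83, 73.87]
```

View pics/w8.png

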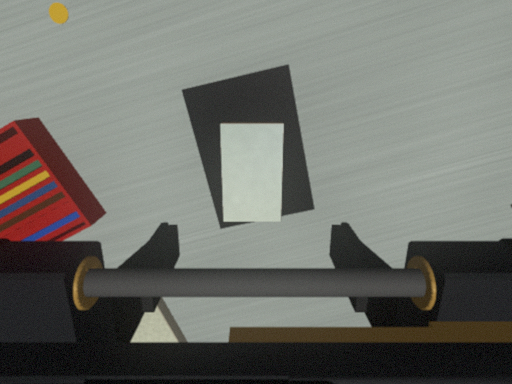

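>>> {"api": "servo_tool", "payload": {"moves": [{"dx":0,"dy":0.02,"dz":0,"turn":0},{"dx":0,"dy":0.04,"dz":0,"turn":0},{"dx":0,"dy":0.04,"dz":0,"turn":0},{"dx":0,"dy":0.04,"dz":0,"turn":0}]}}

```text
t: 12.38
ee_pos: [514.2, 276.7, 143.8]
tool_rot: [-1.57, 0.001, -1.85]
wrist_force: [0.6, -0.0, 0.0]
width: 87.0
```

```bash
python3 -c "
from h import *
print(manip.get_obs()['qpos'].round(3))
look('w9',(520,275),33,thr=(170,175,180))
im=cv2.imread('pics/w9.png')[...,1];print(im[190,200:320:6], im[120:260:6,262])"
```

```text
[-0.292  0.444 -0.359  1.835  0.195  0.896 -2.591]
t 12.375 ee [514.2 276.7 143.8] [-1.5698e+00  6.0000e-04 -1.8502e+00] px [255. 185.] [197 206 193]
170 [[518.69, 276.24], 98.37, 58.66, -16.06]
175 [[518.7, 276.25], 98.38, 58.53, -16.04]
180 [[518.7, 276.27], 98.38, 58.44, -16.04]
[166  58  63  62 197 205 203 201 199 201 202 204 205 203 205  61  61  53
  56  54] [ 51  66 195 194 196 202 200 202 200 201 202 205 205 202 205 206 207 205
 205 204 162 163 163 157]
```

```bash
python3 -c "
from h import *
go(518.7,276.3,31.8,-103.5)"
```

```text
go dx -0.0004 dy 0.1123 dz 0.0043 turn -2.49
```

>>> {"api": "servo_tool", "payload": {"moves": [{"dx":-0.0004,"dy":0.02,"dz":0.0043,"turn":-2.5},{"dx":-0.0004,"dy":0.04,"dz":0.0043,"turn":-2.5},{"dx":-0.0004,"dy":0.06,"dz":0.0043,"turn":-2.5},{"dx":-0.0004,"dy":0.08,"dz":0.0043,"turn":-2.5},{"dx":-0.0004,"dy":0.09,"dz":0.0043,"turn":-2.5},{"dx":-0.0004,"dy":0.1,"dz":0.0043,"turn":-2.5},{"dx":-0.0004,"dy":0.1,"dz":0.0043,"turn":-2.5},{"dx":-0.0004,"dy":0.1,"dz":0.0043,"turn":-2.5}]}}

```text
t: 13.42
ee_pos: [518.2, 276.7, 43.5]
tool_rot: [-1.57, 0.001, -1.805]
wrist_force: [0.0, 0.2, -0.7]
width: 87.2
```

```bash
python3 -c "
from h import *
print(manip.get_obs()['qpos'].round(3))
go(518.7,276.3,31.8,-103.5)"
```

```text
[-0.333  0.579 -0.307  1.893  0.257  0.707 -2.594]
go dx 0.0003 dy 0.0117 dz 0.0005 turn 0.07
```

Joint 7 stays clear of its limit. Finish the descent and grip.

>>> {"api": "servo_tool", "payload": {"moves": [{"dx":0.0003,"dy":0.007,"dz":0.0005,"turn":0},{"dx":0.0003,"dy":0.0115,"dz":0.0005,"turn":0},{"dx":0.0003,"dy":0.0115,"dz":0.0005,"turn":0},{"dx":0.0003,"dy":0.0115,"dz":0.0005,"turn":0}]}}

```text
t: 13.92
ee_pos: [518.3, 276.1, 31.6]
tool_rot: [-1.571, 0.0, -1.805]
wrist_force: [0.8, -0.1, 0.8]
width: 86.9
```

>>> {"api": "servo_tool", "payload": {"moves": [{"dx":0,"dy":0,"dz":0,"turn":0},{"dx":0,"dy":0,"dz":0,"turn":0},{"dx":0,"dy":0,"dz":0,"turn":0},{"dx":0,"dy":0,"dz":0,"turn":0},{"dx":0,"dy":0,"dz":0,"turn":0},{"dx":0,"dy":0,"dz":0,"turn":0}], "gripper": 0.05, "grip_force": 15}}

```text
t: 14.68
ee_pos: [518.3, 276.0, 31.6]
tool_rot: [-1.571, -0.0, -1.805]
wrist_force: [-0.4, -0.2, 0.0]
width: 60.3
```

>>> {"api": "servo_tool", "payload": {"moves": [{"dx":0,"dy":-0.03,"dz":0,"turn":-0.5},{"dx":0,"dy":-0.07,"dz":0,"turn":-1},{"dx":0,"dy":-0.1,"dz":0,"turn":-2},{"dx":0,"dy":-0.1,"dz":0,"turn":-2.6},{"dx":0,"dy":-0.1,"dz":0,"turn":-2.6}]}}

```text
t: 15.3
ee_pos: [517.7, 275.4, 130.7]
tool_rot: [-1.572, -0.001, -1.76]
wrist_force: [-0.4, -0.1, -0.7]
width: 60.5
```

```bash
python3 -c "
from h import *
o=manip.get_obs();print(o['qpos'].round(3))
look('w10',(519,276),o['ee_pos'][2]+1.5,thr=(160,170,180))
go(476.2,-273.7,132,-100.9)"
```

```text
[-0.292  0.464 -0.354  1.838  0.204  0.876 -2.503]
t 15.3 ee [517.7 275.4 130.7] [-1.5719e+00 -1.2000e-03 -1.7602e+00] px [253. 255.] [196 207 192]
160 [[571.9, 256.07], 246.55, 125.3, 79.1]
170 [[543.51, 291.08], 101.43, 56.96, 76.74]
180 [[538.6, 270.51], 58.89, 56.89, 76.64]
go dx 0.5470 dy -0.0009 dz 0.0629 turn 0.05
```

Run:
```python
import e
from h import *
o,I,T=e.run("w11",132)
g=imaging.camera("wrist")[...,1].astype(float)
us=np.arange(205,306,5); vs=[]
for u in us:
    c=cv2.blur(g,(5,1))[145:185,u]; k=np.argmax(np.diff(c)); vs.append(145+k+.5)
p=e.tf(np.c_[us,vs],o["ee_pos"][2]+1.5); print(vs, np.degrees(np.arctan(np.polyfit(p[:,0],p[:,2],1)[0])),p[:,2].round(1))
```

```text
t 15.35 ee [517.4 275.3 130.2] [-9.0100e+01 -1.0000e-01 -1.0085e+02]
[ 44  46  50  52  47  46  51  50  49  47  53  51  46  49  51  53  66  80
  78  77  80  86 113 157 183 194 200 195 196 200 199 198 199 196 202 200]
[ 48  47  46  51  52  50  46  48  48  44  47  51  51  52  55  52  52  67
  75  80  78  76  81 102 148 183 196 196 198 197 196 197 199 200 199 200]
[ 52  50  44  45  54  54  54  49  56  51  52  56  57  49  57  50  51  52
  60  75  78  77  83  80  99 139 180 197 203 199 201 201 202 196 198 197]
[167 174 169 169 169 170 169 169 170 170 169 167 157 155 186 206 204 205
 202 203 205 201] [206 207 204 206 205 206 210 204 207 204 206 204 206 204 165  96 127 166
 169 164 162 168 161 166]
[np.float64(161.5), np.float64(161.5), np.float64(161.5), np.float64(162.5), np.float64(162.5), np.float64(162.5), np.float64(162.5), np.float64(163.5), np.float64(163.5), np.float64(163.5), np.float64(163.5), np.float64(163.5), np.float64(163.5), np.float64(164.5), np.float64(164.5), np.float64(164.5), np.float64(164.5), np.float64(165.5), np.float64(165.5), np.float64(165.5), np.float64(165.5)] -2.538788413072608 [51.7 51.6 51.6 51.2 51.2 51.1 51.1 50.7 50.7 50.6 50.6 50.6 50.6 50.1
 50.1 50.1 50.1 49.6 49.6 49.6 49.6]
```

```bash
python3 -c "
from h import *
go(518.3,276,32,-98.4)"
```

```text
go dx -0.0009 dy 0.0981 dz 0.0009 turn -2.44
```

>>> {"api": "servo_tool", "payload": {"moves": [{"dx":-0.0009,"dy":0.04,"dz":0.0009,"turn":-2.4},{"dx":-0.0009,"dy":0.07,"dz":0.0009,"turn":-2.4},{"dx":-0.0009,"dy":0.085,"dz":0.0009,"turn":-2.4},{"dx":-0.0009,"dy":0.092,"dz":0.0009,"turn":-2.4},{"dx":-0.0009,"dy":0.096,"dz":0.0009,"turn":-2.4},{"dx":-0.0009,"dy":0.098,"dz":0.0009,"turn":-2.4},{"dx":-0.0009,"dy":0.098,"dz":0.0009,"turn":-2.4}]}}

```text
t: 16.32
ee_pos: [519.7, 276.9, 34.1]
tool_rot: [-1.57, 0.001, -1.718]
wrist_force: [0.9, -0.1, -0.8]
width: 60.2
```

>>> {"api": "servo_tool", "payload": {"moves": [{"dx":0,"dy":0.001,"dz":0,"turn":0},{"dx":0,"dy":0.002,"dz":0,"turn":0},{"dx":0,"dy":0.002,"dz":0,"turn":0},{"dx":0,"dy":0.002,"dz":0,"turn":0}]}}

```text
t: 16.82
ee_pos: [519.4, 276.7, 31.6]
tool_rot: [-1.571, 0.0, -1.718]
wrist_force: [0.1, -0.4, 0.4]
width: 60.2
```

>>> {"api": "servo_tool", "payload": {"moves": [{"dx":0,"dy":0,"dz":0,"turn":0},{"dx":0,"dy":0,"dz":0,"turn":0},{"dx":0,"dy":0,"dz":0,"turn":1.2},{"dx":0,"dy":0,"dz":0,"turn":2.5},{"dx":0,"dy":0,"dz":0,"turn":2.5},{"dx":0,"dy":0,"dz":0,"turn":2.5}], "gripper": 0.075}}

```text
t: 17.58
ee_pos: [519.3, 276.7, 31.5]
tool_rot: [-1.571, -0.0, -1.762]
wrist_force: [-0.1, 0.4, -0.8]
width: 75.3
```

>>> {"api": "servo_tool", "payload": {"moves": [{"dx":0,"dy":0,"dz":0,"turn":0},{"dx":0,"dy":0,"dz":0,"turn":0},{"dx":0,"dy":0,"dz":0,"turn":0},{"dx":0,"dy":0,"dz":0,"turn":0},{"dx":0,"dy":0,"dz":0,"turn":0},{"dx":0,"dy":0,"dz":0,"turn":0}], "gripper": 0.05}}

```text
t: 18.32
ee_pos: [519.3, 276.7, 31.5]
tool_rot: [-1.571, -0.0, -1.762]
wrist_force: [0.9, 0.3, -0.8]
width: 59.9
```

>>> {"api": "servo_tool", "payload": {"moves": [{"dx":0,"dy":-0.04,"dz":0,"turn":0},{"dx":0,"dy":-0.08,"dz":0,"turn":0},{"dx":0,"dy":-0.1,"dz":0,"turn":0},{"dx":0,"dy":-0.1,"dz":0,"turn":0},{"dx":0,"dy":-0.1,"dz":0,"turn":0}]}}

```text
t: 18.95
ee_pos: [518.6, 276.1, 130.4]
tool_rot: [-1.572, -0.001, -1.762]
wrist_force: [-0.1, -0.1, -0.4]
width: 59.9
```

```bash
cat >> e.py <<'E'
def front(z=None,dz=1.5):
    global o,I,T
    o=manip.get_obs();I=imaging.camera_info("wrist");T=Ro.from_euler("xyz",o["tool_rot"]).as_matrix()
    g=cv2.blur(imaging.camera("wrist")[...,1].astype(float),(5,1)); us=np.arange(210,301,5); vs=[]
    for u in us:
        c=g[140:185,u]; k=len(c)-1-np.argmax((c<0.65*c[-1])[::-1]); h=.65*c[-1]; vs.append(140+k+(h-c[k])/(c[k+1]-c[k]))
    p=e_=tf(np.c_[us,vs],o["ee_pos"][2]+dz); f=np.polyfit(p[:,0],p[:,2],1); print("front skew deg, z",np.degrees(np.arctan(f[0])),f[1])
E
python3 -c "
import e;from h import *
e.front();go(476.2,-273.7,132,-100.9)"
```

```text
front skew deg, z -0.14889492620437347 50.60251018071799
go dx 0.5478 dy -0.0010 dz 0.0628 turn -0.04
```

>>> {"api": "servo_tool", "payload": {"moves": [{"dx":0.06,"dy":-0.001,"dz":0.007,"turn":0},{"dx":0.12,"dy":-0.001,"dz":0.014,"turn":0},{"dx":0.18,"dy":-0.001,"dz":0.02,"turn":0},{"dx":0.24,"dy":-0.001,"dz":0.027,"turn":0},{"dx":0.3,"dy":-0.001,"dz":0.034,"turn":0},{"dx":0.36,"dy":-0.001,"dz":0.041,"turn":0},{"dx":0.42,"dy":-0.001,"dz":0.048,"turn":0},{"dx":0.48,"dy":-0.001,"dz":0.055,"turn":0},{"dx":0.53,"dy":-0.001,"dz":0.061,"turn":0},{"dx":0.548,"dy":-0.001,"dz":0.063,"turn":0}]}}

```text
t: 20.25
ee_pos: [475.4, -276.9, 131.2]
tool_rot: [-1.573, -0.001, -1.767]
wrist_force: [-0.1, 0.1, -1.2]
width: 60.1
```

>>> {"api": "servo_tool", "payload": {"moves": [{"dx":0,"dy":0.02,"dz":0,"turn":0},{"dx":0,"dy":0.04,"dz":0,"turn":0},{"dx":0,"dy":0.048,"dz":0,"turn":0},{"dx":0,"dy":0.048,"dz":0,"turn":0},{"dx":0,"dy":0.048,"dz":0,"turn":0},{"dx":0,"dy":0.048,"dz":0,"turn":0}]}}

```text
t: 21.0
ee_pos: [477.7, -273.4, 85.3]
tool_rot: [-1.569, -0.0, -1.762]
wrist_force: [-0.1, -0.7, 0.9]
width: 59.8
```

```bash
python3 -c "
import e;from h import *
go(476.1,-273.7,68.6,-100.9)"
```

```text
go dx 0.0006 dy 0.0167 dz -0.0015 turn -0.03
```

>>> {"api": "servo_tool", "payload": {"moves": [{"dx":0.0006,"dy":0.008,"dz":-0.0015,"turn":0},{"dx":0.0006,"dy":0.013,"dz":-0.0015,"turn":0},{"dx":0.0006,"dy":0.016,"dz":-0.0015,"turn":0},{"dx":0.0006,"dy":0.016,"dz":-0.0015,"turn":0},{"dx":0.0006,"dy":0.016,"dz":-0.0015,"turn":0}]}}

```text
t: 21.62
ee_pos: [475.8, -273.6, 68.6]
tool_rot: [-1.57, -0.0, -1.762]
wrist_force: [-0.3, 0.8, -0.6]
width: 60.2
```

```bash
python3 -c "
import e;from h import *
e.run('w12',70)
go(476.1,-273.7,66,-100.9);o=e.o
print(e.tf([(254,155.3)],48)[0],e.tf([(254,157.5)],o['ee_pos'][2]-16.5)[0])"
```

```text
t 21.625 ee [ 475.8 -273.6   68.6] [-8.9980e+01 -1.0000e-02 -1.0093e+02]
[133 137 136 137 122  89  67  71  84  84  71  67  76  86 128 159 169 139
  78  67  74  70  75  93 129 158 170 172 171 173 170 171 172 170 171 174]
[142 137 141 138 117  82  71  74  75  80  67  68  72  92 134 165 173 143
  75  69  69  71  74  92 126 156 166 168 171 172 171 171 171 172 175 172]
[138 136 137 138 121  80  62  68  85  83  67  66  70  95 139 168 175 145
  87  65  73  73  71  86 128 165 171 174 172 175 175 173 177 176 175 176]
[125 130 128 130 124 129 126 132 137 131 139 154 174 172 178 173 173 176
 172 174 174 173] [178 175 178 178 180 179 176 179 179 180 176 172 147 138 141 140 139 138
 139 139 135 136 138 141]
go dx -0.0000 dy 0.0027 dz 0.0004 turn -0.03
[-0.19086308 20.66568549 50.05083192] [-0.18747633 16.51722368 49.70546712]
```

View pics/w12c.png

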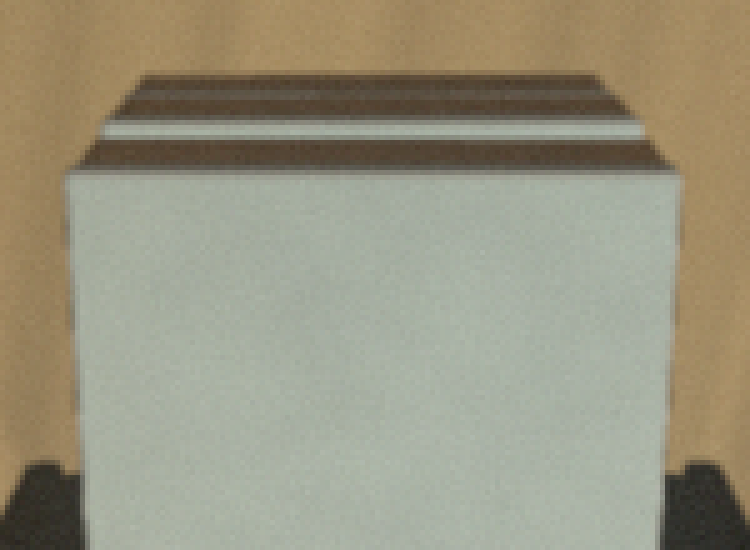

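>>> {"api": "servo_tool", "payload": {"moves": [{"dx":0.0001,"dy":0.001,"dz":0.0009,"turn":0},{"dx":0.0001,"dy":0.002,"dz":0.0009,"turn":0},{"dx":0.0001,"dy":0.0025,"dz":0.0009,"turn":0},{"dx":0.0001,"dy":0.0025,"dz":0.0009,"turn":0},{"dx":0.0001,"dy":0.0025,"dz":0.0009,"turn":0}]}}

```text
t: 22.3
ee_pos: [476.4, -273.9, 66.1]
tool_rot: [-1.571, -0.0, -1.762]
wrist_force: [-0.9, 0.2, 0.2]
width: 59.9
```

```bash
python3 -c "
import e
e.run('w13',70)"
```

```text
t 22.3 ee [ 476.4 -273.9   66.1] [ -90.     -0.   -100.94]
[133 137 134 138 136 133 111  80  70  71  84  88  72  70  73  81 118 120
  77  71  70  71  75  87 130 159 171 176 172 172 174 171 173 167 175 170]
[138 139 139 138 138 139 114  75  69  72  81  81  67  68  73  84 119 122
  71  70  70  68  70  92 130 159 169 171 174 167 171 174 173 170 174 175]
[138 140 136 139 140 138 115  70  66  74  85  83  67  65  68  84 125 131
  85  70  68  73  76  86 129 161 171 174 172 176 174 174 174 174 175 173]
[126 128 129 129 131 132 134 128 134 136 138 154 175 176 173 175 177 176
 174 177 177 177] [180 180 179 181 180 179 177 178 179 177 177 168 152 138 140 141 139 137
 141 137 139 136 139 144]
```

>>> {"api": "servo_tool", "payload": {"moves": [{"dx":0,"dy":0.001,"dz":0.0002,"turn":0},{"dx":0,"dy":0.0015,"dz":0.0002,"turn":0},{"dx":0,"dy":0.002,"dz":0.0002,"turn":0},{"dx":0,"dy":0.002,"dz":0.0002,"turn":0}]}}

```text
t: 22.85
ee_pos: [476.6, -273.9, 64.5]
tool_rot: [-1.571, -0.0, -1.762]
wrist_force: [-1.8, 0.2, 5.2]
width: 60.0
```

Contact at 5 N: release, rise and check.

>>> {"api": "servo_tool", "payload": {"moves": [{"dx":0,"dy":0,"dz":0,"turn":0},{"dx":0,"dy":0,"dz":0,"turn":0},{"dx":0,"dy":0,"dz":0,"turn":0},{"dx":0,"dy":0,"dz":0,"turn":0},{"dx":0,"dy":0,"dz":0,"turn":0}], "gripper": 0.087}}

```text
t: 23.48
ee_pos: [476.6, -273.9, 64.0]
tool_rot: [-1.571, -0.0, -1.762]
wrist_force: [0.5, 0.2, -0.2]
width: 86.4
```

>>> {"api": "servo_tool", "payload": {"moves": [{"dx":0,"dy":-0.02,"dz":0,"turn":0},{"dx":0,"dy":-0.06,"dz":0,"turn":0},{"dx":0,"dy":-0.1,"dz":0,"turn":0},{"dx":0,"dy":-0.13,"dz":0.03,"turn":0},{"dx":0,"dy":-0.13,"dz":0.03,"turn":0},{"dx":0,"dy":-0.13,"dz":0.03,"turn":0},{"dx":0,"dy":-0.13,"dz":0.03,"turn":0}]}}

```text
t: 24.35
ee_pos: [504.6, -279.2, 192.6]
tool_rot: [-1.574, 0.001, -1.762]
wrist_force: [-1.1, 0.5, -1.0]
width: 87.1
```

```bash
python3 -c "
from h import *
look('w14',(477,-273),66,thr=(105,120,150))
a=cv2.imread('pics/w14.png')[90:290,150:350];im=imaging.camera('side')[...,::-1]
cv2.imwrite('pics/fin.png',np.hstack([cv2.resize(a,(390,500)),cv2.resize(im[265:375,130:270],(400,500))]))"
```

```text
t 24.35 ee [ 504.6 -279.2  192.6] [-1.5741e+00  7.0000e-04 -1.7620e+00] px [254. 214.] [166 173 158]
105 [[477.41, -273.75], 99.35, 59.82, -11.01]
120 [[477.41, -273.75], 99.35, 59.82, -11.01]
150 [[476.96, -273.67], 98.42, 59.83, -11.0]
```

View pics/fin.png

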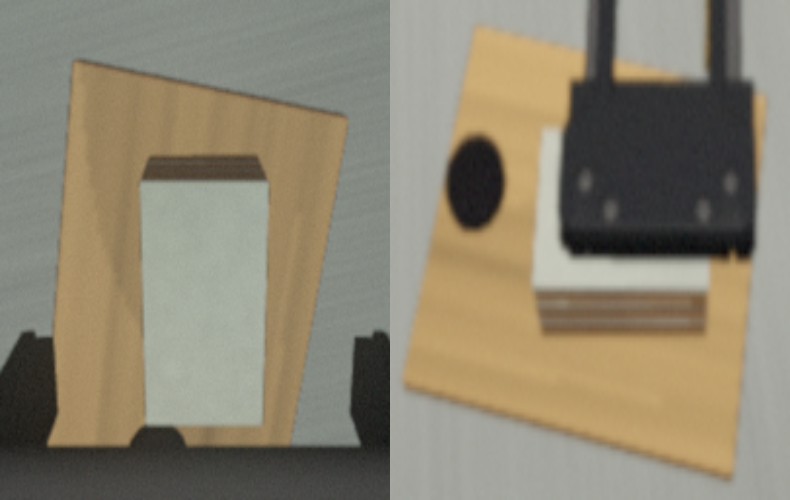

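```bash
python3 -c "
from h import *
print(manip.sign_off())"
```

```text
the job is handed in; nothing more can be done
None
```

Both loose panels are now on top of panel_low, and I handed the job in at about 24.5 s. I placed panel_table first, then panel_book.

- **Grip:** panel_book first came up about 2.5° skewed in the jaws. I set it back on the sketchbook, regripped it straight (skew then about 0.15°), and placed it.
- **Setting down:** both panels touched down at about 5 N before I released them.
- **Alignment:** I measured each top face with the wrist camera. The centres agree within about 0.5 mm and the yaws within about 0.4°. The side view shows the front faces flush.

| Panel | Centre x, y (mm) | Yaw (°) |
|---|---|---|
| panel_low | 477.1, -273.4 | -10.9 |
| panel_table | 477.1, -273.6 | -10.6 |
| panel_book | 477.4, -273.8 | -11.0 |

- **Disagreement:** the first top-camera reading of panel_low was about 4 mm off the wrist camera in x. I went by the wrist camera.
- **Not checked:** I took no final top view of the other objects. The jar lid looks unmoved in the last pictures, and no unexpected contact force showed in the readings.

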